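# Refit the release pin and open the gear cover

### The arm

A 6-joint arm with a two-finger parallel gripper is mounted at the origin on a cart in front of the work surface, level with it; the furniture and walls round the work are solid. World frame = base frame: x ahead of the robot, y to its left, z up, the work surface at z = 0. Lengths are in m, angles in rad, forces in N, time in s.
With the tool pointing down it reaches from about 0.35 to 0.875 m from the base axis. Payload 15.5 kg.
Tool frame: the origin (TCP) lies between the finger pads, 19 mm behind the fingertips; this is the grasp point; z points along the fingers, y is the line along which they close (so a half turn about z gives the same grasp; the last joint's range is limited). The gripper opens to 85 mm and grips with 20 to 120 N. Pads are 22 mm wide; open, the fingers measure 114 mm over their backs; the gripper's body (76 mm by 85 mm) begins 54 mm behind the grasp point. The pads swing forward as they close: fully open they stand 13 mm farther back than shut.
Start: joints at [-1.442, 0.494, 1.345, -0, 1.302, -0.096], TCP at [0.139, -0.609, 0.25] pointing down, gripper open.
Joint ranges: [-2.91, 2.91], [-0.82, 2.16], [0.22, 2.67], [-1.22, 4.37], [0.12, 2.79], [-3.08, 3.08]. Speed limits (rad/s): [1.89, 1.89, 2.57, 3.01, 3.01, 3.01].

### API

Orientations are given as a unit quaternion [w, x, y, z].
In Python, from cell import robot, eyes, ticket, find_in gives the robot as it stands.
- The arm moves only by the tool send_rows, never from a script. Its argument "deltas" is a list of rows, each a list of 4 numbers: the shift along the world's x, y, z in units of 15 cm (1.0 is 15 cm), then the turn about the world's z in units of pi/4 rad (1.0 is pi/4 rad). A call has 1 to 10 rows; each row is the pose to reach, as a shift and turn from the pose commanded when the call began; what a row does not reach only later rows make up. A row lasts 1/12 s, in which the tool goes at most 41.7 mm and 7.16 degrees, less where a joint would pass 70% of its speed; a pose out of reach is approached as far as the arm can. A call with a number of a shift or a turn outside -1 to 1 is refused whole. A call with a gripper value outside its range is refused whole. "hand" is the opening, from -1 (shut) to 1 (fully open), set as the call begins (left out, the last holds). The fingers move at their own pace and stop on an object; the grip force is fixed at half the most. Time passes only in rows, so rows that repeat a pose let the fingers close. It gives the time, the measured TCP pose, the force, the opening and the grip force at its end, in the units of the state.
- robot.read_state(): the state, without advancing time (a new reading comes with each control period).
- eyes.grab_frame(name): name is "side" or "top" or "wrist"; returns a dict with "frame" (400x640x3 uint8, red, green, blue), "fov_y" (degrees; the focal length in pixels is half the picture's height over the tangent of half this angle, whatever the lens; pixels are square), "cx", "cy" (the principal point, pixels), "rvec" (rotation vector, rad) and "tvec" (3), from world to camera coordinates, as OpenCV has them. Camera axes: x right, y down, z forward; pixel columns grow to the right and rows downward; lengths in m; the calibration is good to about 2 mm. The wrist camera is an equidistant fisheye: a pixel r from the principal point sees the ray r / f radians off the axis. A picture is of the moment at which its call begins. There is no depth.
- ticket.close_job(): hands the job in; it is judged then, once.
Trained networks look in a picture, given as the dict that the camera call returned (one of the last four; its "shot" number tells which), for a name from the list of things; names that differ only in an ending like _2 or _b are one class to them, and where a whole thing is asked for, a point or a joint stands for the part that bears it (a point fixed in the world has none). Each returns a list of dicts, best first, with "confidence" (0 to 1); they miss things now and then, are a little off and sometimes report something else, mostly with a low value. They report only what shows in the picture. A call takes as long as a camera call.
- find_in(picture, label): "centre" ([column, row] in pixels, amid what is visible of it).
The state is a dict: "time_s": time; "joints": joint angles; "qvel": joint speeds; "joint_efforts": joint torques, N m; "tcp_pos": TCP position; "eef_rot": TCP orientation; "wrist_force": force on the tool from outside, world axes, zero at the start; "ft_torque": the same for the moment, N m; "grip_width": opening from 0.0 (shut) to 1.0 (fully open); "gripper_force": force on a finger pad.
Only numpy, scipy, OpenCV 4.12 (cv2) and the standard library are available. Lean on these libraries where they do the work, as an engineer would, in place of code of your own. Each camera call takes 0.05 s, during which the arm holds its last target. There are 200 camera calls.

### The job

The pull rod that releases the gear cover's catch has come adrift: take the headed clevis pin from the wooden block and push it down through the fork and the lug until its collar sits on the fork. Then tug the cover up by its handle before you touch the release; if the catch inside still holds it, pull the upright handle at the end of the release rod out to free it. Raise the cover to about half open (45 degrees) and finish holding it there by its handle, leaving the torch, the tape measure and the spanner at the front of the bench as they lie.

Things in the scene. Friction and masses are not known exactly. Their poses are not given: they have to be found in the camera images.
- drive: bench gear drive, fixed: base plate 230 x 530 mm, gear housing 120 mm high with a hinged cover on top, finned motor at its right (-y) end, linkage deck (top 60 mm up) at its left (+y) end. Origin: bench level, below the housing's middle; x to the back (hinge side), y to the left along the release rod, z up. Turned by up to 8 degrees. Parts bins and cans stand behind it
- cover (a joint): cover angle, rad: 0 shut, grows as its front rises, 1.4 at the stop. About 0.6 kg, 3 to 4.5 N to lift at the handle; falls shut if let go. If the catch holds it, it lifts only some 5 mm at the handle (0.026 rad) and stops dead; else it simply goes up. Which of the two cannot be seen from outside
- cover_handle (a point): middle of the cover's handle: round steel bar 12 mm thick, 85 mm clear between its two posts, lying along the drive's y, its centre 34 mm above the cover's top face, 156 mm above the bench when shut; it turns with the cover
- cover_hinge (a point): point on the cover's hinge line (the line runs along the drive's y), in the same plane as the handle's middle; the handle bar stands 180 mm in front of it and 36 mm above it when shut
- pin: the clevis pin, steel, 40 g: shank 8 mm thick and 34 mm long with a tapered nose (the last 6 mm), round collar 18 mm wide and 3 mm thick, above it a knurled round grip 13 mm wide and 16 mm high. Origin on its axis at the underside of the collar, z up towards the grip. It starts upright in the block, collar on the block's top
- pin_block: hardwood block 50 x 110 x 40 mm, fixed, its long side along its own y; origin under its middle. The pin stands in its hole at y = -32 mm; three headless punches stand at y = +12, +30 and +45 mm, up to 22 mm above its top
- fork_hole (a point): centre of the hole's mouth on the fork's top face, 106 mm above the bench (the fork is the housing-side end of the pull rod and moves with it). Hole 9.6 mm wide, straight down through upper tine (6 mm), slider lug (8 mm) and lower tine (6 mm), 21 mm in all, lined up at the start; free space below for the pin's nose. Fork 26 mm wide across the rod; housing wall 38 mm to its -y side
- pull_rod (a joint): how far the pull rod is drawn out along the drive's +y, m: 0 at the start. Held by friction (2 N alone, 6 N with slider and catch): it stays where left. With the pin home it draws the slider and, after up to 4 mm of play, the catch; 15 mm frees the catch for sure, the stop comes at 18 to 20 mm. The catch then stays back, so the rod need not be held
- pull_handle (a point): middle of the upright round grip on the outer end of the pull rod: 17 mm thick there, upright, its top 17 mm above this point, the 10 mm rod's top 31 mm below it; about 131 mm above the bench. 40 mm of free space towards the housing (-y) before the rod's guide block, which is 112 mm high
- torch: grey metal torch standing on its head, 39 mm wide, 124 mm high, loose, origin under its middle; bystander on the front strip of the bench
- tape_measure: tape measure, 38 x 79 x 62 mm, loose, origin under its middle; bystander on the front strip of the bench
- spanner_a: combination spanner, 27 x 193 x 8 mm, loose, origin under its middle, long side along its own y; bystander on the front strip of the bench

How it is judged:
On the way, in this order (a step that is already met when the one before it is completed fails the run):
1. the pin is home through fork and lug, its collar on the fork, before the release is used (distance between pin and fork_hole below 0.004 m and angle between pin's own z axis and vertical below 0.12 rad and value of joint pull_rod below 0.006 m and value of joint cover below 0.01 rad), for 0.2 s.
2. the cover is tugged up at least until its play is taken up, with the release rod not drawn yet (value of joint cover above 0.012 rad and contact force between the fingers and cover above 1 N and value of joint pull_rod below 0.006 m), for 0.1 s.
At the end, for the whole second after the job is handed in: The cover stands still between 0.55 and 1.05 rad (32 to 60 degrees), held by the fingers (over 1 N, tool point within 60 mm of the handle's middle), no loose thing propping it; the pin is home: collar within 4 mm of the fork's hole mouth, within 7 degrees of upright (value of joint cover between 0.55 and 1.05 rad and velocity of joint cover between -0.05 and 0.05 rad/s and contact force between the fingers and cover above 1 N and contact force between cover and torch below 0.2 N and contact force between cover and tape_measure below 0.2 N and contact force between cover and spanner_a below 0.2 N and contact force between cover and pin below 0.2 N and distance between pin and fork_hole below 0.004 m and angle between pin's own z axis and vertical below 0.12 rad and distance between the grasp point and cover_handle below 0.06 m); the arm keeps its last pose, push and grip.
It fails at once if the torch, tape measure or spanner is shifted by more than 3 cm (distance of any of torch, tape_measure, spanner_a from where it was at the start of the episode above 0.03 m).
It fails at once if the torch is knocked over (angle between torch's own z axis and vertical above 0.5 rad).
It also fails if it takes over 72 s, if anything falls off the work surface, if the arm or the gripper's body presses on something with over 40 N, if the wrist force passes 120 N, or if a joint passes its speed limit or range.

## Working session

There is one attempt and no reset: what is moved stays moved. The work goes in short steps, Python scripts to look and compute and a tool call to move; the robot and the scene stay as the last step left them, time stands still between calls to the robot, and variables do not carry over. Pictures are saved under pics/ and viewed, at most 10 in all, crops included, and the job is handed in when it is done.

Besides the shell and the picture viewer there is one more tool, called after "Emit:" as a command line: name --pt "numbers of a row" for each row, then --argument value for the rest. send_rows: Moves the arm, as the interface text tells. Shifts and turns lie within -1 to 1; 1 stands for 15 cm of shift or pi/4 rad of turn. Its arguments: {"type":"object","properties":{"deltas":{"type":"array"},"hand":{"type":"number"}},"required":["deltas"]}

```bash
mkdir -p pics; cat > h.py <<'E'
import numpy as np, cv2
from cell import robot, eyes, ticket, find_in
def cam(p):
    R=cv2.Rodrigues(np.array(p["rvec"],float))[0]; t=np.array(p["tvec"],float).ravel()
    f=p["frame"].shape[0]/2/np.tan(np.radians(p["fov_y"])/2); return R,t,f
def ray(p,uv,fish=False):
    R,t,f=cam(p); d=np.array([uv[0]-p["cx"],uv[1]-p["cy"]])
    if fish:
        r=np.hypot(*d); th=r/f; v=np.r_[d/max(r,1e-9)*np.sin(th),np.cos(th)]
    else: v=np.r_[d/f,1]
    v=R.T@v; return -R.T@t, v/np.linalg.norm(v)
def atz(p,uv,z,fish=False):
    c,v=ray(p,uv,fish); return c+v*(z-c[2])/v[2]
def proj(p,X,fish=False):
    R,t,f=cam(p); q=R@np.array(X,float)+t
    if fish:
        r=np.hypot(q[0],q[1]); k=f*np.arctan2(r,q[2])/max(r,1e-9); return np.array([p["cx"]+k*q[0],p["cy"]+k*q[1]])
    return np.array([p["cx"]+f*q[0]/q[2],p["cy"]+f*q[1]/q[2]])
def tri(rs):
    A=sum(np.eye(3)-np.outer(v,v) for c,v in rs); b=sum((np.eye(3)-np.outer(v,v))@c for c,v in rs); return np.linalg.solve(A,b)
def save(p,n): cv2.imwrite("pics/"+n,p["frame"][:,:,::-1])
E
python3 - <<'E'
from h import *
np.set_printoptions(precision=3,suppress=True)
P={n:eyes.grab_frame(n) for n in("side","top","wrist")}
for n in P: save(P[n],n+"0.png"); R,t,f=cam(P[n]); print(n,-R.T@t,R[2],f)
for l in ["drive","cover","cover_handle","cover_hinge","pin","pin_block","fork_hole","pull_handle","pull_rod","torch","tape_measure","spanner_a"]:
    o=[]
    for n in P:
        r=find_in(P[n],l)[:2]; o.append((n,[(np.round(q["centre"]).tolist(),round(q["confidence"],2)) for q in r]))
    print(l,o)
print(robot.read_state())
E
```

```text
side [ 0.523 -1.027  0.955] [ 0.013  0.774 -0.633] 485.3550565543261
top [0.264 0.025 1.686] [ 0.165 -0.007 -0.986] 484.25767747431445
wrist [ 0.215 -0.591  0.374] [-0.297 -0.066 -0.953] 309.70691628693146
drive [('side', [([325.0, 226.0], 0.89)]), ('top', [([359.0, 176.0], 0.64)]), ('wrist', [])]
cover [('side', [([330.0, 221.0], 0.64), ([308.0, 178.0], 0.46)]), ('top', [([357.0, 170.0], 0.76)]), ('wrist', [])]
cover_handle [('side', [([332.0, 220.0], 0.6)]), ('top', [([356.0, 170.0], 0.88)]), ('wrist', [])]
cover_hinge [('side', []), ('top', [([359.0, 177.0], 0.65)]), ('wrist', [])]
pin [('side', []), ('top', []), ('wrist', [])]
pin_block [('side', [([284.0, 160.0], 0.97)]), ('top', [([242.0, 217.0], 0.58)]), ('wrist', [])]
fork_hole [('side', [([307.0, 165.0], 0.71)]), ('top', [([305.0, 186.0], 0.57)]), ('wrist', [])]
pull_handle [('side', [([309.0, 162.0], 0.62), ([330.0, 221.0], 0.44)]), ('top', [([303.0, 189.0], 0.51)]), ('wrist', [])]
pull_rod [('side', [([309.0, 166.0], 0.58), ([239.0, 322.0], 0.53)]), ('top', [([305.0, 190.0], 0.47)]), ('wrist', [])]
torch [('side', [([244.0, 241.0], 0.64)]), ('top', []), ('wrist', [])]
tape_measure [('side', [([256.0, 214.0], 0.92)]), ('top', [([360.0, 174.0], 0.59), ([319.0, 239.0], 0.48)]), ('wrist', [])]
spanner_a [('side', [([238.0, 323.0], 0.76)]), ('top', [([440.0, 236.0], 0.45)]), ('wrist', [])]
{'time_s': 1.95, 'joints': array([-1.442,  0.494,  1.345,  0.   ,  1.302, -0.095]), 'qvel': array([-0.001,  0.   , -0.003,  0.   ,  0.001,  0.002]), 'joint_efforts': array([ -0.001, -88.202, -38.426,  -0.   ,   0.001,   0.   ]), 'tcp_pos': array([ 0.139, -0.609,  0.25 ]), 'eef_rot': array([-0.   ,  0.994,  0.112,  0.   ]), 'wrist_force': array([-0.087, -0.176,  0.312]), 'ft_torque': array([ 0.001,  0.016, -0.008]), 'gripper_force': 0.0, 'grip_width': 1.002371354247061}
```

```bash
python3 - <<'E'
import cv2
t=cv2.imread("pics/top0.png")[120:270,210:470]; cv2.imwrite("pics/t1.png",cv2.resize(t,None,fx=3,fy=3,interpolation=2))
s=cv2.imread("pics/side0.png")[120:340,210:470]; cv2.imwrite("pics/s1.png",cv2.resize(s,None,fx=2.7,fy=2.7,interpolation=2))
E
```

```text
(no output)
```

View pics/t1.png

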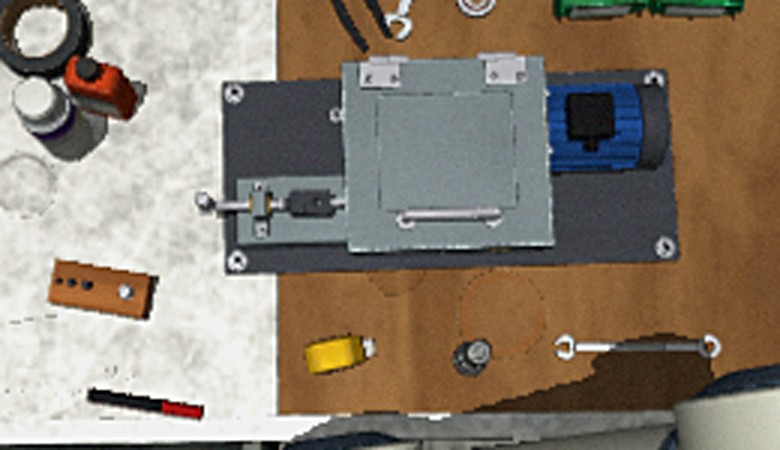

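View pics/s1.png

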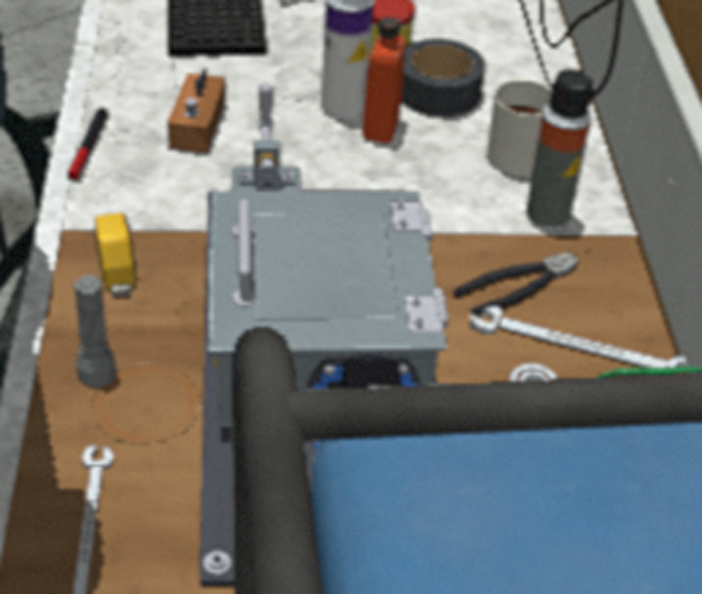

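Top view (3x crop): pin at (125,291), pull grip top (203,200), fork (310,203), cover handle ends (405,217)/(497,215). Side view: pin (190,107), pull grip top (266,88), handle middle (245,252). Tape, torch and spanner lie along the front strip.

```bash
python3 - <<'E'
from h import *
np.set_printoptions(precision=3,suppress=True)
T=eyes.grab_frame("top"); S=eyes.grab_frame("side")
t=lambda u,v:(210+u/3,120+v/3)
s=lambda u,v:(210+u/2.7,120+v/2.7)
for n,a,b,z in [("pin",(125,291),(190,107),.05),("pull",(203,200),(266,88),.148),("fork",(310,203),None,.106),("handle",(451,216),(245,252),.156),("hL",(405,217),(247,203),.156),("hR",(497,215),(244,298),.156),("tape",(335,354),None,.06),("torchtop",(479,350),(90,283),.124),("spanL",(566,346),(98,456),.005),("spanR",(710,346),None,.005),("b1",(235,92),None,.012),("b2",(655,78),None,.012),("b3",(666,247),(217,562),.012),("b4",(237,261),None,.012),("blk_ll",(49,304),None,.04),("blk_ul",(55,261),None,.04),("blk_ur",(158,276),None,.04),("blk_lr",(150,317),None,.04),("pu1",(60,281),None,.06),("pu3",(88,285),None,.055)]:
    print(n,atz(T,t(*a),z),atz(S,s(*b),z) if b else "",tri([ray(T,t(*a)),ray(S,s(*b))]) if b else "")
E
```

```text
pin [0.445 0.27  0.05 ] [0.45  0.265 0.05 ] [0.447 0.271 0.046]
pull [0.531 0.173 0.148] [0.539 0.163 0.148] [0.536 0.174 0.14 ]
fork [0.534 0.059 0.106]  
handle [ 0.509 -0.093  0.156] [ 0.519 -0.118  0.156] [ 0.516 -0.094  0.134]
hL [ 0.509 -0.044  0.156] [ 0.52  -0.046  0.156] [ 0.515 -0.043  0.152]
hR [ 0.51  -0.142  0.156] [ 0.518 -0.18   0.156] [ 0.517 -0.145  0.123]
tape [0.37  0.033 0.06 ]  
torchtop [ 0.368 -0.122  0.124] [ 0.374 -0.127  0.124] [ 0.371 -0.122  0.118]
spanL [ 0.38  -0.234  0.005] [ 0.384 -0.234  0.005] [ 0.382 -0.233  0.003]
spanR [ 0.377 -0.4    0.005]  
b1 [0.684 0.148 0.012]  
b2 [ 0.695 -0.35   0.012]  
b3 [ 0.493 -0.353  0.012] [ 0.498 -0.355  0.012] [ 0.495 -0.353  0.009]
b4 [0.482 0.146 0.012]  
blk_ll [0.432 0.357 0.04 ]  
blk_ul [0.481 0.351 0.04 ]  
blk_ur [0.463 0.234 0.04 ]  
blk_lr [0.416 0.242 0.04 ]  
pu1 [0.456 0.341 0.06 ]  
pu3 [0.452 0.311 0.055]
```

Emit:
send_rows --pt "1 1 0.3 0.87" --pt "1 1 0.3 0.87" --pt "1 1 0.3 0.87" --pt "1 1 0.3 0.87" --pt "1 1 0.3 0.87" --pt "1 1 0.3 0.87" --pt "1 1 0.3 0.87" --hand 0

```text
time_s: 2.63
tcp_pos: [0.2913, -0.4575, 0.296]
eef_rot: [0.001, 0.897, 0.442, 0.0]
wrist_force: [-0.7, 0.5, -0.6]
grip_width: 0.498
gripper_force: 0.0
```

Emit:
send_rows --pt "1 1 0 0.87" --pt "1 1 0 0.87" --pt "1 1 0 0.87" --pt "1 1 0 0.87" --pt "1 1 0 0.87" --pt "1 1 0 0.87" --pt "1 1 0 0.87"

```text
time_s: 3.22
tcp_pos: [0.4404, -0.3084, 0.2947]
eef_rot: [-0.0, 0.698, 0.716, -0.0]
wrist_force: [-0.5, -1.3, 0.1]
grip_width: 0.5
gripper_force: 0.0
```

Emit:
send_rows --pt "0 1 0 0" --pt "0 1 0 0" --pt "0 1 0 0" --pt "0 1 0 0"

```text
time_s: 3.55
tcp_pos: [0.4379, -0.1579, 0.2947]
eef_rot: [-0.001, 0.702, 0.712, -0.0]
wrist_force: [0.9, 0.6, 0.0]
grip_width: 0.499
gripper_force: 0.0
```

Emit:
send_rows --pt "0 1 0 0" --pt "0 1 0 0" --pt "0 1 0 0" --pt "0 1 0 0"

```text
time_s: 3.88
tcp_pos: [0.4386, -0.0079, 0.295]
eef_rot: [-0.0, 0.702, 0.712, 0.0]
wrist_force: [0.4, -0.1, -0.9]
grip_width: 0.498
gripper_force: 0.0
```

Emit:
send_rows --pt "0 1 0 0" --pt "0 1 0 0" --pt "0 1 0 0" --pt "0 1 0 0"

```text
time_s: 4.22
tcp_pos: [0.4394, 0.1423, 0.295]
eef_rot: [0.0, 0.702, 0.713, 0.0]
wrist_force: [0.4, 0.3, -0.4]
grip_width: 0.498
gripper_force: 0.0
```

Emit:
send_rows --pt "0.05 0.85 -0.9 0" --pt "0.05 0.85 -0.9 0" --pt "0.05 0.85 -0.9 0" --pt "0.05 0.85 -0.9 0" --pt "0.05 0.85 -0.9 0" --pt "0.05 0.85 -0.9 0" --pt "0.05 0.85 -0.9 0"

```text
time_s: 4.8
tcp_pos: [0.4472, 0.2671, 0.1594]
eef_rot: [-0.0, 0.701, 0.713, -0.001]
wrist_force: [0.5, -0.4, 0.6]
grip_width: 0.499
gripper_force: 0.0
```

```bash
python3 - <<'E'
from h import *
np.set_printoptions(precision=4,suppress=True)
W=eyes.grab_frame("wrist"); save(W,"w_pin.png"); s=robot.read_state(); print(s["tcp_pos"],s["time_s"])
for l in ("pin","pin_block"):
    for q in find_in(W,l)[:2]: print(l,q["centre"],q["confidence"],atz(W,q["centre"],.052,True))
print(proj(W,s["tcp_pos"],True),proj(W,[.447,.271,.059],True))
import pickle; pickle.dump(W,open("w_pin.pkl","wb"))
E
```

```text
[0.4476 0.2668 0.1603] 4.85
pin [312.5, 195.2] 0.9 [0.4447 0.274  0.052 ]
pin_block [322.3, 152.1] 0.98 [0.4515 0.3082 0.052 ]
[316.5208 278.1209] [315.3906 201.6422]
```

View pics/w_pin.png

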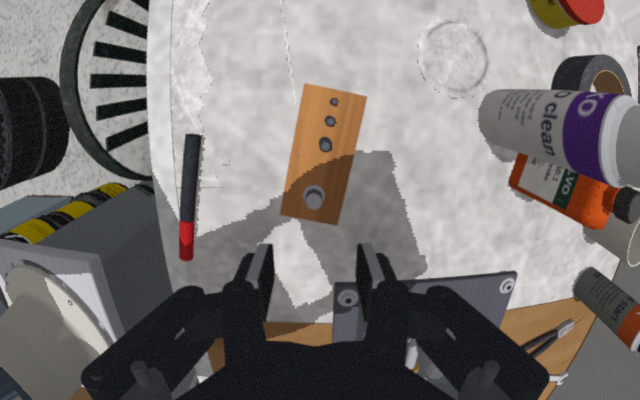

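Emit:
send_rows --pt "0.3 -0.7 0.31 0" --pt "0.3 -0.7 0.31 0" --pt "0.3 -0.7 0.31 0" --pt "0.3 -0.7 0.31 0"

```text
time_s: 5.28
tcp_pos: [0.4957, 0.1577, 0.2104]
eef_rot: [0.003, 0.702, 0.712, 0.002]
wrist_force: [1.3, 0.5, 0.3]
grip_width: 0.499
gripper_force: 0.0
```

Emit:
send_rows --pt "0.28 -0.69 0 0" --pt "0.28 -0.69 0 0" --pt "0.28 -0.69 0 0" --pt "0.28 -0.69 0 0" --pt "0.28 -0.69 0 0" --pt "0.28 -0.69 0 0"

```text
time_s: 5.78
tcp_pos: [0.5336, 0.0591, 0.2072]
eef_rot: [0.0, 0.7, 0.714, 0.0]
wrist_force: [0.1, 0.7, 0.6]
grip_width: 0.5
gripper_force: 0.0
```

```bash
python3 - <<'E'
from h import *
import pickle
np.set_printoptions(precision=4,suppress=True)
W=eyes.grab_frame("wrist"); save(W,"w_fork.png"); s=robot.read_state(); print(s["tcp_pos"],s["time_s"])
for l,z in (("fork_hole",.106),("pull_handle",.14),("cover_handle",.156)):
    for q in find_in(W,l)[:2]: print(l,q["centre"],q["confidence"],atz(W,q["centre"],z,True))
pickle.dump(W,open("w_fork.pkl","wb"))
P=pickle.load(open("w_pin.pkl","rb"))
a=cv2.resize(P["frame"][160:240,265:365],None,fx=4,fy=4,interpolation=2)
b=cv2.resize(W["frame"][140:290,220:420],None,fx=3.9,fy=3.9,interpolation=2)
a=cv2.resize(P["frame"][170:230,280:350],None,fx=5,fy=5,interpolation=2)
b=cv2.resize(W["frame"][110:230,270:360],None,fx=5,fy=5,interpolation=2)
o=np.zeros((600,800,3),np.uint8); o[:300,:350]=a; o[:600,350:800]=b
cv2.imwrite("pics/zoom.png",o[:,:,::-1])
E
```

```text
[0.5335 0.0597 0.2071] 5.8333
fork_hole [319.5, 171.6] 0.93 [0.5363 0.0866 0.106 ]
pull_handle [350.9, 195.1] 0.62 [0.5564 0.0791 0.14  ]
pull_handle [320.4, 174.5] 0.55 [0.5362 0.0924 0.14  ]
cover_handle [343.1, 293.8] 0.7 [0.5536 0.0129 0.156 ]
```

View pics/zoom.png

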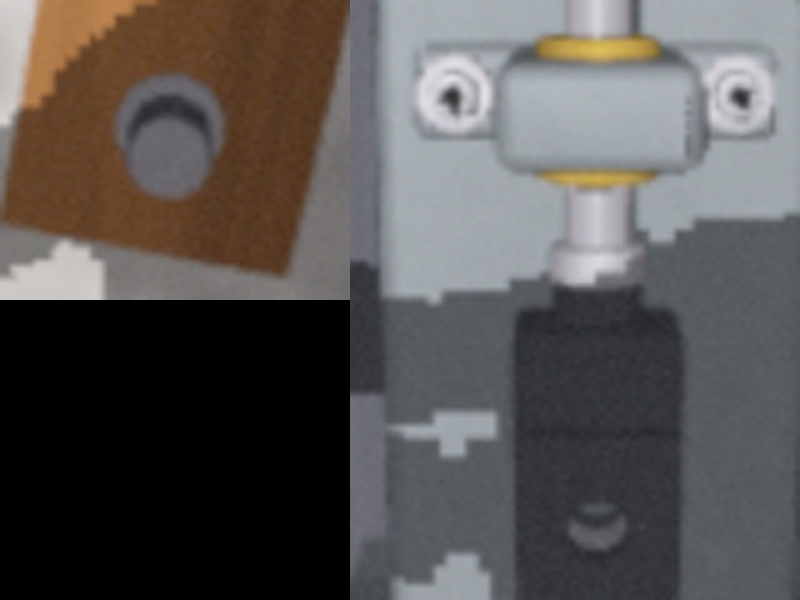

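The zoom shows the pin's collar at wrist pixel (313.8,195.2) with its grip top at (313.4,201), and the fork hole at (319.2,215) in the fork view.

```bash
python3 - <<'E'
from h import *
import pickle
np.set_printoptions(precision=4,suppress=True)
P=pickle.load(open("w_pin.pkl","rb"));W=pickle.load(open("w_fork.pkl","rb"))
a=lambda p,u,v,z:atz(p,(u,v),z,True)
print("collar",a(P,313.8,195.2,.043),"top",a(P,313.4,201,.059),"hole",a(W,319.2,215,.106))
print("fork edges", a(W,270+165/5,196,.106),a(W,270+332/5,196,.106))
for p,t in((P,[.4474,.2669,.160]),(W,[.5336,.0594,.2072])): c=ray(p,(320,200),True)[0]; print(c-t)
E
```

```text
collar [0.4457 0.2712 0.043 ] top [0.4455 0.2715 0.059 ] hole [0.5369 0.052  0.106 ]
fork edges [0.5241 0.0673 0.106 ] [0.5497 0.0678 0.106 ]
[-0.0019  0.0788  0.1241]
[-0.002   0.0783  0.1248]
```

Emit:
send_rows --pt "-0.3 0.7 0 0" --pt "-0.3 0.7 0 0" --pt "-0.3 0.7 0 0" --pt "-0.3 0.7 0 0"

```text
time_s: 6.32
tcp_pos: [0.486, 0.1692, 0.2065]
eef_rot: [-0.001, 0.698, 0.716, -0.0]
wrist_force: [-0.3, -0.2, 0.8]
grip_width: 0.495
gripper_force: 0.0
```

Emit:
send_rows --pt "-0.286 0.709 -0.5 0" --pt "-0.286 0.709 -0.5 0" --pt "-0.286 0.709 -0.5 0" --pt "-0.286 0.709 -0.5 0" --pt "-0.286 0.709 -0.5 0" --pt "-0.286 0.709 -0.7 0" --pt "-0.286 0.709 -0.85 0" --pt "-0.286 0.709 -0.95 0" --pt "-0.286 0.709 -0.95 0"

```text
time_s: 7.07
tcp_pos: [0.4454, 0.27, 0.0623]
eef_rot: [-0.0, 0.7, 0.714, -0.001]
wrist_force: [-1.0, -0.9, -0.4]
grip_width: 0.503
gripper_force: 0.0
```

Emit:
send_rows --pt "0 0 0 0" --pt "0 0 0 0" --pt "0 0 0 0" --pt "0 0 0 0" --pt "0 0 0 0" --pt "0 0 0 0" --hand -1

```text
time_s: 7.57
tcp_pos: [0.4468, 0.2712, 0.0655]
eef_rot: [0.001, 0.7, 0.714, 0.001]
wrist_force: [0.5, -2.6, 5.2]
grip_width: 0.118
gripper_force: 58.6
```

Emit:
send_rows --pt "0 0 0.3 0" --pt "0 0 0.6 0" --pt "0 0 0.85 0" --pt "0 0 0.85 0" --pt "0 0 0.85 0" --pt "0 0 0.85 0"

```text
time_s: 8.07
tcp_pos: [0.446, 0.271, 0.1923]
eef_rot: [0.0, 0.7, 0.714, 0.001]
wrist_force: [-0.7, -0.4, -1.3]
grip_width: 0.116
gripper_force: 59.2
```

```bash
python3 - <<'E'
from h import *
import pickle
np.set_printoptions(precision=4,suppress=True)
W=eyes.grab_frame("wrist"); s=robot.read_state(); print(s["tcp_pos"],s["time_s"],s["grip_width"],s["wrist_force"])
pickle.dump(W,open("w_held.pkl","wb"))
T=s["tcp_pos"]
for z in (0,-.021,-.024,-.058): print(z,proj(W,T+[0,0,z],True))
cv2.imwrite("pics/held.png",cv2.resize(W["frame"][180:300,250:390],None,fx=5,fy=5,interpolation=2)[:,:,::-1])
E
```

```text
[0.4455 0.2708 0.1913] 8.1167 0.11211895783297177 [-0.074  -0.7297 -0.4793]
0 [314.802  275.9526]
-0.021 [314.728  255.2367]
-0.024 [314.7188 252.6435]
-0.058 [314.6319 228.1347]
```

View pics/held.png

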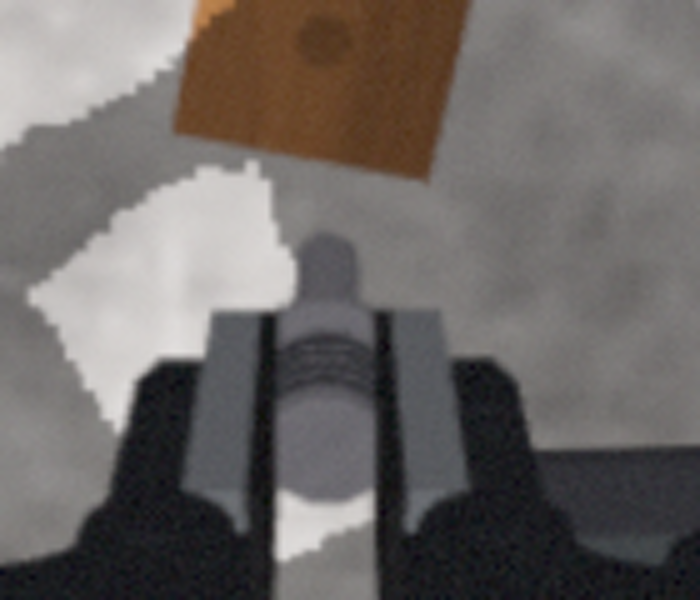

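Emit:
send_rows --pt "0 0 0.25 0" --pt "0.1 -0.25 0.33 0" --pt "0.3 -0.73 0.33 0" --pt "0.3 -0.73 0.33 0" --pt "0.3 -0.73 0.33 0" --pt "0.3 -0.73 0.33 0"

```text
time_s: 8.62
tcp_pos: [0.4909, 0.1598, 0.2397]
eef_rot: [-0.001, 0.701, 0.713, -0.001]
wrist_force: [-0.4, 0.8, -1.0]
grip_width: 0.117
gripper_force: 59.2
```

Emit:
send_rows --pt "0.309 -0.732 0 0" --pt "0.309 -0.732 0 0" --pt "0.309 -0.732 0 0" --pt "0.309 -0.732 0 0" --pt "0.309 -0.732 -0.2 0" --pt "0.309 -0.732 -0.35 0" --pt "0.309 -0.732 -0.4 0" --pt "0.309 -0.732 -0.4 0" --pt "0.309 -0.732 -0.4 0" --pt "0.309 -0.732 -0.4 0"

```text
time_s: 9.45
tcp_pos: [0.5378, 0.0523, 0.1819]
eef_rot: [0.0, 0.7, 0.715, 0.0]
wrist_force: [0.8, 0.7, -0.5]
grip_width: 0.118
gripper_force: 59.2
```

```bash
python3 - <<'E'
from h import *
import pickle
np.set_printoptions(precision=4,suppress=True)
W=eyes.grab_frame("wrist"); s=robot.read_state(); print(s["tcp_pos"],s["time_s"],s["grip_width"],s["wrist_force"])
T=s["tcp_pos"]
print("tip",proj(W,T+[0,0,-.058],True),"hole",proj(W,[.5369,.052,.106],True))
cv2.imwrite("pics/held2.png",cv2.resize(W["frame"][180:300,250:390],None,fx=5,fy=5,interpolation=2)[:,:,::-1])
E
```

```text
[0.5378 0.0522 0.1821] 9.5 0.11367467961152307 [-0.3249  0.3558 -0.513 ]
tip [315.5144 228.6372] hole [314.0541 218.5797]
```

View pics/held2.png

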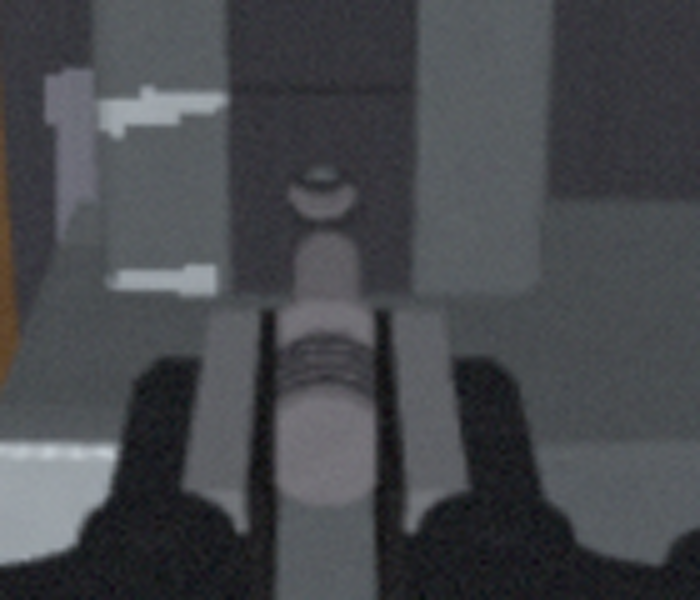

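Emit:
send_rows --pt "-0.006 0 -0.06 0" --pt "-0.006 0 -0.1 0" --pt "-0.006 0 -0.12 0" --pt "-0.006 0 -0.14 0" --pt "-0.006 0 -0.16 0" --pt "-0.006 0 -0.16 0"

```text
time_s: 10.0
tcp_pos: [0.5363, 0.0517, 0.1564]
eef_rot: [-0.0, 0.7, 0.714, -0.0]
wrist_force: [-0.2, -0.8, -0.5]
grip_width: 0.115
gripper_force: 59.2
```

Emit:
send_rows --pt "0 0 -0.05 0" --pt "0 0 -0.1 0" --pt "0 0 -0.13 0" --pt "0 0 -0.15 0" --pt "0 0 -0.15 0"

```text
time_s: 10.42
tcp_pos: [0.5364, 0.0517, 0.1337]
eef_rot: [-0.0, 0.7, 0.714, -0.0]
wrist_force: [2.3, -1.3, -1.3]
grip_width: 0.111
gripper_force: 59.1
```

Emit:
send_rows --pt "0 0 -0.01 0" --pt "0 0 -0.02 0" --pt "0 0 -0.03 0" --pt "0 0 -0.03 0"

```text
time_s: 10.75
tcp_pos: [0.5367, 0.0517, 0.1309]
eef_rot: [0.0, 0.7, 0.714, 0.0]
wrist_force: [-2.0, -1.2, 17.3]
grip_width: 0.111
gripper_force: 61.4
```

Emit:
send_rows --pt "0 0 0.01 0" --pt "0 0 0.01 0" --pt "0 0 0.01 0" --pt "0 0 0.02 0" --pt "0 0 0.02 0" --hand -0.3

```text
time_s: 11.17
tcp_pos: [0.5363, 0.0518, 0.133]
eef_rot: [-0.0, 0.7, 0.714, -0.0]
wrist_force: [-0.3, 0.3, 0.7]
grip_width: 0.353
gripper_force: 0.0
```

Emit:
send_rows --pt "0 0 0.1 0" --pt "0 0 0.2 0" --pt "0 0 0.5 0" --pt "0 0 0.5 0" --pt "0 0 0.5 0" --pt "0 0 0.5 0"

```text
time_s: 11.67
tcp_pos: [0.5364, 0.0518, 0.208]
eef_rot: [0.0, 0.7, 0.714, 0.0]
wrist_force: [-0.8, 0.7, -0.0]
grip_width: 0.349
gripper_force: 0.0
```

```bash
python3 - <<'E'
from h import *
np.set_printoptions(precision=4,suppress=True)
W=eyes.grab_frame("wrist"); T=eyes.grab_frame("top"); s=robot.read_state(); print(s["tcp_pos"],s["time_s"],s["grip_width"],s["wrist_force"])
for l,z in (("pin",.118),("cover_handle",.156)):
    for q in find_in(W,l)[:2]: print(l,q["centre"],q["confidence"],atz(W,q["centre"],z,True))
print("exp pin top",proj(W,[.5369,.052,.125],True),"collar",proj(W,[.5369,.052,.109],True))
o=np.zeros((500,800,3),np.uint8); o[:500,:400]=cv2.resize(W["frame"][160:260,270:350],None,fx=5,fy=5,interpolation=2)
o[:400,400:]=W["frame"][:,120:520]
cv2.imwrite("pics/seat.png",o[:,:,::-1])
E
```

```text
[0.5358 0.0518 0.2071] 11.7667 0.35208841848026673 [-0.2758 -0.3715 -0.0234]
pin [312.3, 205.7] 0.72 [0.5341 0.0561 0.118 ]
cover_handle [343.1, 280.4] 0.94 [0.5558 0.0163 0.156 ]
cover_handle [318.2, 153.0] 0.2 [0.5369 0.1014 0.156 ]
exp pin top [316.0731 214.3642] collar [315.9719 206.9921]
```

View pics/seat.png

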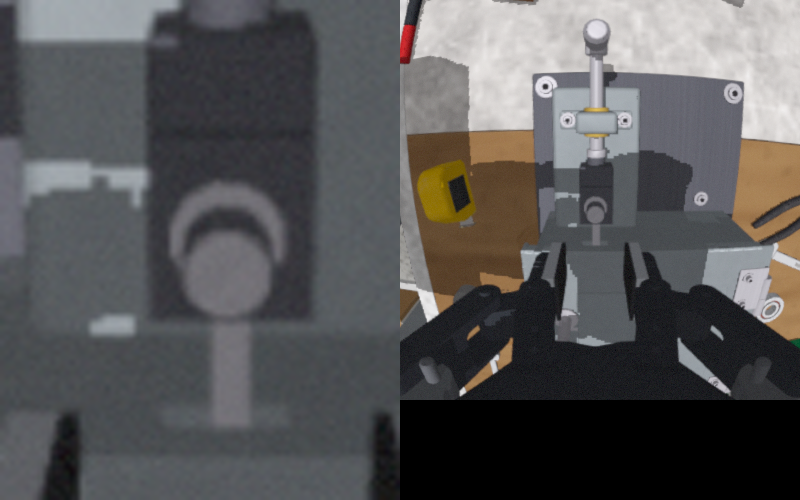

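Pin grip top is at (315.6,214.6), where a fully seated pin should be; now the cover handle.

Emit:
send_rows --pt "0 0 0.28 0" --pt "-0.16 -1 0.35 0" --pt "-0.16 -1 0.35 0" --pt "-0.16 -1 0.35 0" --pt "-0.16 -1 0.35 0" --pt "-0.16 -1 0.35 0" --pt "-0.16 -1 0.35 0" --pt "-0.16 -1 0.35 0" --hand 0

```text
time_s: 12.53
tcp_pos: [0.5122, -0.0978, 0.2599]
eef_rot: [-0.001, 0.7, 0.714, -0.0]
wrist_force: [-0.9, 0.8, -0.4]
grip_width: 0.502
gripper_force: 0.0
```

```bash
python3 - <<'E'
from h import *
np.set_printoptions(precision=4,suppress=True)
W=eyes.grab_frame("wrist"); s=robot.read_state(); print(s["tcp_pos"],s["time_s"])
for q in find_in(W,"cover_handle")[:2]: print(q["centre"],q["confidence"],atz(W,q["centre"],.156,True))
import pickle; pickle.dump(W,open("w_h.pkl","wb"))
cv2.imwrite("pics/hand.png",cv2.resize(W["frame"][130:330,220:420],None,fx=3,fy=3,interpolation=2)[:,:,::-1])
E
```

```text
[ 0.5123 -0.0974  0.2599] 12.5833
[390.8, 168.4] 0.95 [ 0.5695 -0.0668  0.156 ]
```

View pics/hand.png

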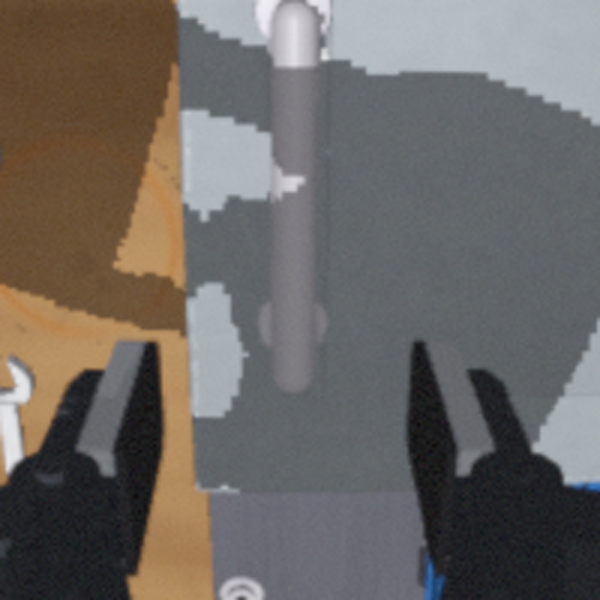

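The bar runs from (318.3,133) to (317,258) in wrist pixels, between the fingers in x.

```bash
python3 - <<'E'
from h import *
import pickle
W=pickle.load(open("w_h.pkl","rb"))
for u,v in((318.3,133),(317.8,195),(317,258)): print(atz(W,(u,v),.156,True))
E
```

```text
[ 0.51308482 -0.04162405  0.156     ]
[ 0.51380088 -0.08942294  0.156     ]
[ 0.51445246 -0.14452146  0.156     ]
```

Emit:
send_rows --pt "0.01 0.03 -0.25 0" --pt "0.01 0.03 -0.45 0" --pt "0.01 0.03 -0.58 0" --pt "0.01 0.03 -0.65 0" --pt "0.01 0.03 -0.65 0" --pt "0.01 0.03 -0.65 0"

```text
time_s: 13.13
tcp_pos: [0.5138, -0.0928, 0.1628]
eef_rot: [-0.001, 0.699, 0.715, -0.0]
wrist_force: [0.9, 0.6, 0.2]
grip_width: 0.5
gripper_force: 0.0
```

Emit:
send_rows --pt "0 0 0 0" --pt "0 0 0 0" --pt "0 0 0 0" --pt "0 0 0 0" --pt "0 0 0 0" --pt "0 0 0 0" --hand -1

```text
time_s: 13.63
tcp_pos: [0.5142, -0.0937, 0.164]
eef_rot: [0.001, 0.7, 0.714, 0.0]
wrist_force: [-3.2, 1.1, 8.4]
grip_width: 0.116
gripper_force: 58.6
```

Emit:
send_rows --pt "0 0 0.01 0" --pt "0 0 0.018 0" --pt "0 0 0.025 0" --pt "0 0 0.03 0" --pt "0 0 0.03 0" --pt "0 0 0.03 0"

```text
time_s: 14.13
tcp_pos: [0.5148, -0.0937, 0.1679]
eef_rot: [0.001, 0.7, 0.714, 0.001]
wrist_force: [5.8, 3.3, -5.9]
grip_width: 0.11
gripper_force: 58.5
```

Emit:
send_rows --pt "0 0 0.01 0" --pt "0 0 0.02 0" --pt "0 0 0.03 0" --pt "0 0 0.03 0"

```text
time_s: 14.47
tcp_pos: [0.5153, -0.0936, 0.1709]
eef_rot: [0.001, 0.7, 0.714, 0.001]
wrist_force: [20.8, 0.9, -42.9]
grip_width: 0.11
gripper_force: 59.4
```

The force jumps to 43 N after about 5 mm, so the catch is holding. I'll set the cover back down and pull the release.

Emit:
send_rows --pt "0 0 -0.03 0" --pt "0 0 -0.06 0" --pt "0 0 -0.06 0" --pt "0 0 -0.06 0"

```text
time_s: 14.8
tcp_pos: [0.5142, -0.0937, 0.164]
eef_rot: [0.001, 0.7, 0.714, 0.0]
wrist_force: [-1.6, 3.1, 14.3]
grip_width: 0.109
gripper_force: 65.5
```

Emit:
send_rows --pt "0 0 0 0" --pt "0 0 0 0" --pt "0 0 0 0" --pt "0 0 0 0" --hand 0

```text
time_s: 15.13
tcp_pos: [0.5138, -0.0938, 0.163]
eef_rot: [0.0, 0.7, 0.714, -0.0]
wrist_force: [-0.2, 0.5, -0.2]
grip_width: 0.497
gripper_force: 0.0
```

Emit:
send_rows --pt "0 0 0.2 0" --pt "0 0 0.4 0" --pt "0.1 0.4 0.55 0" --pt "0.15 1 0.55 0" --pt "0.15 1 0.55 0" --pt "0.15 1 0.55 0" --pt "0.15 1 0.55 0" --pt "0.15 1 0.55 0"

```text
time_s: 15.8
tcp_pos: [0.5363, 0.0577, 0.2455]
eef_rot: [0.0, 0.699, 0.715, -0.0]
wrist_force: [-1.2, -1.2, -0.6]
grip_width: 0.497
gripper_force: 0.0
```

Emit:
send_rows --pt "0 0.7 0 0" --pt "0 0.7 0 0" --pt "0 0.7 0 0" --pt "0 0.7 0 0" --pt "0 0.7 0 0" --pt "0 0.7 0 0"

```text
time_s: 16.3
tcp_pos: [0.5364, 0.1601, 0.2453]
eef_rot: [0.0, 0.7, 0.714, -0.0]
wrist_force: [0.3, 0.1, -0.1]
grip_width: 0.498
gripper_force: 0.0
```

```bash
python3 - <<'E'
from h import *
np.set_printoptions(precision=4,suppress=True)
W=eyes.grab_frame("wrist"); s=robot.read_state(); print(s["tcp_pos"],s["time_s"])
for l in ("pull_handle","pin"):
  for q in find_in(W,l)[:2]: print(l,q["centre"],q["confidence"],atz(W,q["centre"],.14,True))
import pickle; pickle.dump(W,open("w_p.pkl","wb"))
cv2.imwrite("pics/pull.png",cv2.resize(W["frame"][130:330,220:420],None,fx=3,fy=3,interpolation=2)[:,:,::-1])
E
```

```text
[0.5364 0.1599 0.2453] 16.35
pull_handle [314.4, 253.2] 0.68 [0.5364 0.117  0.14  ]
pin [314.9, 296.4] 0.82 [0.5378 0.0724 0.14  ]
pin [313.7, 253.0] 0.35 [0.5359 0.1172 0.14  ]
```

View pics/pull.png

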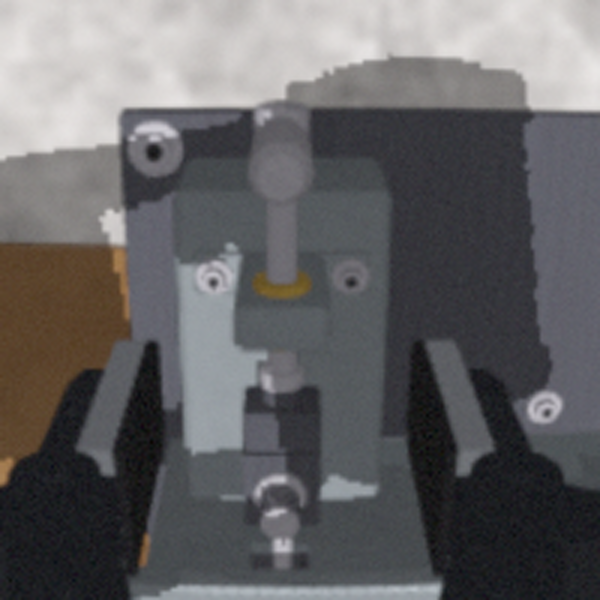

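Pull grip top is at (313.2,187.5); the pin is still seated at (313,303).

```bash
python3 - <<'E'
from h import *
import pickle
W=pickle.load(open("w_p.pkl","rb")); print(atz(W,(313.1,187.3),.148,True))
E
```

```text
[0.53430721 0.17633762 0.148     ]
```

Emit:
send_rows --pt "-0.013 0.11 -0.25 0" --pt "-0.013 0.11 -0.45 0" --pt "-0.013 0.11 -0.65 0" --pt "-0.013 0.11 -0.72 0" --pt "-0.013 0.11 -0.72 0" --pt "-0.013 0.11 -0.72 0"

```text
time_s: 16.95
tcp_pos: [0.5348, 0.1773, 0.1381]
eef_rot: [-0.0, 0.7, 0.714, -0.0]
wrist_force: [0.8, -0.2, 1.1]
grip_width: 0.499
gripper_force: 0.0
```

Emit:
send_rows --pt "0 0 0 0" --pt "0 0 0 0" --pt "0 0 0 0" --pt "0 0 0 0" --pt "0 0 0 0" --pt "0 0 0 0" --hand -1

```text
time_s: 17.45
tcp_pos: [0.5349, 0.1778, 0.1392]
eef_rot: [0.001, 0.7, 0.714, 0.001]
wrist_force: [-3.4, -1.4, 11.8]
grip_width: 0.175
gripper_force: 58.4
```

Emit:
send_rows --pt "0 0.02 0 0" --pt "0 0.04 0 0" --pt "0 0.06 0 0" --pt "0 0.08 0 0" --pt "0 0.095 0 0" --pt "0 0.105 0 0" --pt "0 0.11 0 0" --pt "0 0.11 0 0" --pt "0 0.11 0 0"

```text
time_s: 18.2
tcp_pos: [0.5346, 0.1942, 0.1392]
eef_rot: [0.001, 0.7, 0.714, 0.001]
wrist_force: [-4.9, -3.2, 12.4]
grip_width: 0.174
gripper_force: 58.5
```

Emit:
send_rows --pt "0 0.006 0 0" --pt "0 0.01 0 0" --pt "0 0.01 0 0"

```text
time_s: 18.45
tcp_pos: [0.5346, 0.1955, 0.1392]
eef_rot: [0.001, 0.7, 0.714, 0.0]
wrist_force: [-6.2, -5.1, 12.9]
grip_width: 0.173
gripper_force: 58.6
```

Emit:
send_rows --pt "0 0 0 0" --pt "0 0 0 0" --pt "0 0 0 0" --pt "0 0 0 0" --hand 0

```text
time_s: 18.78
tcp_pos: [0.5347, 0.1959, 0.1379]
eef_rot: [0.0, 0.7, 0.714, 0.0]
wrist_force: [0.3, -0.0, -0.1]
grip_width: 0.501
gripper_force: 0.0
```

Emit:
send_rows --pt "0 0 0.3 0" --pt "0 0 0.5 0" --pt "-0.01 -0.3 0.75 0" --pt "-0.03 -0.95 0.75 0" --pt "-0.03 -0.95 0.75 0" --pt "-0.03 -0.95 0.75 0" --pt "-0.03 -0.95 0.75 0" --pt "-0.03 -0.95 0.75 0"

```text
time_s: 19.45
tcp_pos: [0.53, 0.0521, 0.2503]
eef_rot: [0.0, 0.701, 0.713, 0.0]
wrist_force: [-0.1, 1.0, 0.0]
grip_width: 0.499
gripper_force: 0.0
```

Emit:
send_rows --pt "-0.11 -0.97 0 0" --pt "-0.11 -0.97 0 0" --pt "-0.11 -0.97 0 0" --pt "-0.11 -0.97 0 0" --pt "-0.11 -0.97 0 0" --pt "-0.11 -0.97 0 0"

```text
time_s: 19.95
tcp_pos: [0.5135, -0.0922, 0.2498]
eef_rot: [-0.0, 0.7, 0.714, 0.0]
wrist_force: [0.0, 0.8, -0.3]
grip_width: 0.502
gripper_force: 0.0
```

```bash
python3 - <<'E'
from h import *
np.set_printoptions(precision=4,suppress=True)
T=eyes.grab_frame("top"); s=robot.read_state(); print(s["tcp_pos"],s["time_s"])
W=eyes.grab_frame("wrist"); save(W,"w_after.png"); save(T,"t_after.png")
print(proj(W,[.5138,-.05,.162],True),proj(W,[.5369,.068,.125],True))
E
```

```text
[ 0.5136 -0.0914  0.2498] 20.0
[316.9882 156.3647] [348.778    7.0902]
```

Emit:
send_rows --pt "0 -0.01 -0.25 0" --pt "0 -0.01 -0.45 0" --pt "0 -0.01 -0.55 0" --pt "0 -0.01 -0.58 0" --pt "0 -0.01 -0.58 0" --pt "0 -0.01 -0.58 0"

```text
time_s: 20.55
tcp_pos: [0.514, -0.093, 0.1637]
eef_rot: [0.0, 0.699, 0.715, 0.0]
wrist_force: [0.4, -0.0, -0.1]
grip_width: 0.503
gripper_force: 0.0
```

Emit:
send_rows --pt "0 0 0 0" --pt "0 0 0 0" --pt "0 0 0 0" --pt "0 0 0 0" --pt "0 0 0 0" --pt "0 0 0 0" --hand -1

```text
time_s: 21.05
tcp_pos: [0.5141, -0.0938, 0.1641]
eef_rot: [0.001, 0.7, 0.714, 0.001]
wrist_force: [-0.5, 2.0, 8.9]
grip_width: 0.109
gripper_force: 58.6
```

Emit:
send_rows --pt "0.002 0 0.015 0" --pt "0.005 0 0.03 0" --pt "0.009 0 0.045 0" --pt "0.013 0 0.06 0" --pt "0.016 0 0.071 0" --pt "0.016 0 0.071 0"

```text
time_s: 21.55
tcp_pos: [0.5162, -0.0937, 0.1741]
eef_rot: [0.0, 0.7, 0.714, 0.0]
wrist_force: [4.9, 1.7, -6.1]
grip_width: 0.113
gripper_force: 58.4
```

Emit:
send_rows --pt "0.021 0 0.07 0" --pt "0.037 0 0.116 0" --pt "0.055 0 0.162 0" --pt "0.081 0 0.217 0" --pt "0.108 0.002 0.272 0" --pt "0.139 0.003 0.325 0" --pt "0.172 0.004 0.377 0" --pt "0.172 0.004 0.377 0"

```text
time_s: 22.22
tcp_pos: [0.5413, -0.0932, 0.2317]
eef_rot: [-0.0, 0.7, 0.714, -0.001]
wrist_force: [-10.0, -0.4, 0.7]
grip_width: 0.109
gripper_force: 59.1
```

Emit:
send_rows --pt "0.036 0 0.05 0" --pt "0.073 0 0.098 0" --pt "0.114 0.002 0.144 0" --pt "0.157 0.003 0.187 0" --pt "0.2 0.004 0.229 0" --pt "0.248 0.005 0.269 0" --pt "0.3 0.006 0.306 0" --pt "0.327 0.006 0.326 0" --pt "0.327 0.006 0.326 0" --pt "0.327 0.006 0.326 0"

```text
time_s: 23.05
tcp_pos: [0.5894, -0.0922, 0.2814]
eef_rot: [-0.0, 0.7, 0.714, -0.001]
wrist_force: [-21.7, 2.9, 27.3]
grip_width: 0.108
gripper_force: 61.9
```

Emit:
send_rows --pt "0 0 0 0" --pt "0 0 0 0" --pt "0 0 0 0" --pt "0 0 0 0" --pt "0 0 0 0" --pt "0 0 0 0"

```text
time_s: 23.55
tcp_pos: [0.5892, -0.0922, 0.2813]
eef_rot: [-0.0, 0.7, 0.714, -0.001]
wrist_force: [-22.0, 1.6, 26.2]
grip_width: 0.111
gripper_force: 61.9
```

```bash
python3 - <<'E'
from h import *
S=eyes.grab_frame("side");W=eyes.grab_frame("wrist"); s=robot.read_state(); print(s["tcp_pos"],s["time_s"],s["wrist_force"],s["gripper_force"])
o=np.zeros((600,800,3),np.uint8); o[:,:400]=cv2.resize(S["frame"][120:320,240:373],(400,600)); o[:400,400:]=W["frame"][:,120:520]
cv2.imwrite("pics/end.png",o[:,:,::-1])
E
```

```text
[ 0.58917087 -0.09220149  0.28128717] 23.65 [-22.52508117   2.49717314  26.72869606] 61.86087369918823
```

View pics/end.png

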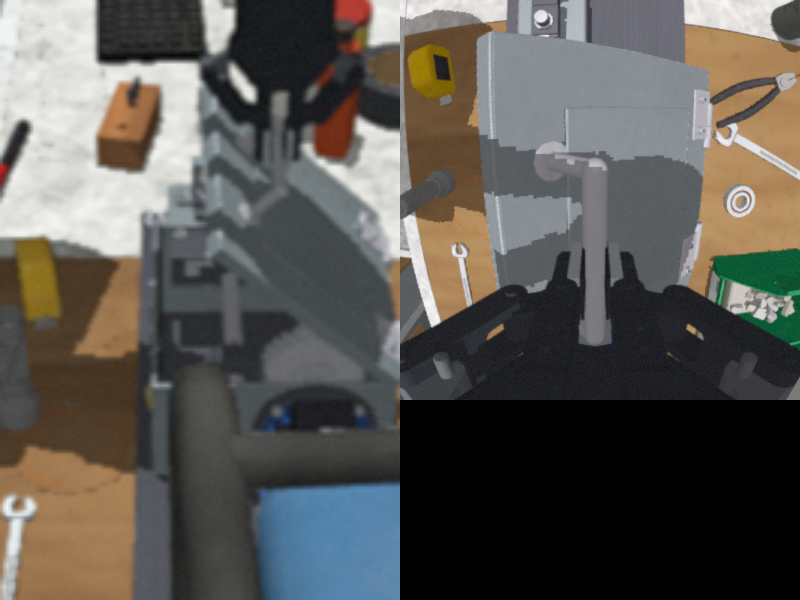

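Cover stands at about 45° held by the bar, bystanders untouched, pin seated at (543,18). I'll ease the remaining radial strain before handing in.

Emit:
send_rows --pt "-0.004 0 0.006 0" --pt "-0.008 0 0.012 0" --pt "-0.008 0 0.012 0" --pt "-0.008 0 0.012 0" --pt "-0.008 0 0.012 0" --pt "-0.008 0 0.012 0" --pt "-0.008 0 0.012 0"

```text
time_s: 24.23
tcp_pos: [0.5891, -0.0922, 0.2815]
eef_rot: [-0.0, 0.7, 0.714, -0.0]
wrist_force: [-7.9, 1.9, 6.5]
grip_width: 0.114
gripper_force: 60.2
```

```bash
python3 -c "
from h import *
print(ticket.close_job()); s=robot.read_state(); print(s['tcp_pos'],s['wrist_force'])"
```

```text
the job is handed in; nothing more can be done
None
the job is handed in; nothing more can be done
```

The job is handed in, with no verdict returned: the pin is home in the fork, the tug showed the catch was holding, the release rod is pulled about 18 mm, and the cover is held by its handle at about 45° with the torch, tape measure and spanner untouched.

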